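# Index the lock-cylinder slide to the stamping station

### The arm

A 6-joint arm with a two-finger parallel gripper is mounted at the origin on a cart in front of the work surface, level with it; the furniture and walls round the work are solid. World frame = base frame: x ahead of the robot, y to its left, z up, the work surface at z = 0. Lengths are in m, angles in rad, forces in N, time in s.
With the tool pointing down it reaches from about 0.325 to 0.875 m from the base axis. Payload 4.4 kg.
Tool frame: the origin (TCP) lies at the centre of the arm's flange, where the gripper is bolted on; the fingertips stand 173 mm ahead of it and the grasp point (between the pads) lies 155 mm ahead of it; z points along the fingers, y is the line along which they close (so a half turn about z gives the same grasp; the last joint's range is limited). The gripper opens to 85 mm and grips with 20 to 120 N. Pads are 22 mm wide; open, the fingers measure 114 mm over their backs; the gripper's body (76 mm by 85 mm) begins 54 mm behind the grasp point. The pads swing forward as they close: fully open they stand 13 mm farther back than shut.
Start: joints at [-0.15, 0.207, 1.542, -0, 1.393, -0.15], TCP at [0.575, -0, 0.405] pointing down, gripper open.
Joint ranges: [-2.73, 2.73], [-0.86, 2.22], [0.23, 2.46], [-1.11, 4.25], [0.08, 2.63], [-2.82, 2.82]. Speed limits (rad/s): [2.79, 2.79, 3.14, 3.14, 3.14, 3.14].

### API

Orientations are given as a rotation vector (axis times angle).
In Python, from station import get_obs, get_image, calibration, close_job, search_frame, mark_of gives the robot as it stands.
- The arm moves only by the tool play_rows, never from a script. Its argument "moves" is a list of rows, each a list of 4 numbers: the shift along the tool's x, y, z as a fraction of full scale, then the turn about the tool's z as a fraction of full scale. A call has 1 to 8 rows; each row shifts and turns the commanded pose from where the row before left it, along the tool's axes as they then stand; what a row does not reach is not made up. Full scale, the value 1, is 50 mm for a shift and 8 degrees for a turn. A row lasts 1/10 s, in which the tool goes at most 50 mm and 8.59 degrees, less where a joint would pass 70% of its speed; a pose out of reach is approached as far as the arm can. A call with a number of a shift or a turn outside -1 to 1 is refused whole. A call with a gripper value outside its range is refused whole. "fingers" is the opening, from 0 (shut) to 1 (fully open), set as the call begins (left out, the last holds). The fingers move at their own pace and stop on an object; the grip force is fixed at half the most. Time passes only in rows, so rows that do not move let the fingers close. It gives the time, the measured TCP pose, the force, the opening and the grip force at its end, in the units of the state.
- get_obs(): the state, without advancing time (a new reading comes with each control period).
- get_image(name): name is "scene" or "side" or "wrist"; returns the picture (400x640x3 uint8, red, green, blue); there is no depth.
- calibration(name): a dict with "intrinsics" (3x3 intrinsics, pixels), "D" ([k1, k2, p1, p2, k3] as OpenCV has them; the pictures are not rectified), "origin" and "orientation" of the camera in the world. Camera axes: x right, y down, z forward; pixel columns grow to the right and rows downward; lengths in m; the calibration is good to about 2 mm. A picture is of the moment at which its call begins: read the wrist's pose just before it. calibration takes no time and is no camera call; for the wrist camera it gives the pose at the moment of the call.
- close_job(): hands the job in; it is judged then, once.
Trained networks look in the newest picture that a camera, given by its name, has taken for a name from the list of things; names that differ only in an ending like _2 or _b are one class to them, and where a whole thing is asked for, a point or a joint stands for the part that bears it (a point fixed in the world has none). Each returns a list of dicts, best first, with "score" (0 to 1); they miss things now and then, are a little off and sometimes report something else, mostly with a low value. They report only what shows in the picture. A call takes as long as a camera call.
- search_frame(camera, name): "rect" ([left, top, right, bottom] in pixels, round what is visible of it).
- mark_of(camera, name): "uv" ([column, row] in pixels: a listed point, or the origin of a listed thing).
The state is a dict: "time": time; "qpos": joint angles; "dq": joint speeds; "joint_efforts": joint torques, N m; "eef_pos": TCP position; "ee_rot": TCP orientation; "wrist_force": force on the tool from outside, world axes, zero at the start; "ft_torque": the same for the moment, N m; "grip_width": finger opening in m; "gripper_force": force on a finger pad.
Only numpy, scipy, OpenCV 4.12 (cv2) and the standard library are available. Lean on these libraries where they do the work, as an engineer would, in place of code of your own. Each camera call takes 0.05 s, during which the arm holds its last target. There are 200 camera calls.

### The job

Move the carriage with the lock cylinder from its middle hole to the stamping station, the one with the tall post and overhanging punch: pull up the spring plunger's knob, slide the carriage along, and let the locking pin snap fully home in that station's hole, then let go of everything. The exact place of the hole has to be felt for with the pin riding on the strip, and the pin must not be forced sideways; keep the lock cylinder upright in its nest and leave the other things on the bench alone.

Things in the scene. Friction and masses are not known exactly. Their poses are not given: they have to be found in the camera images.
- index_base: grey base plate of the indexing slide, 118 x 226 x 12 mm, fixed on the bench, with two steel rods along its own y axis (the rail) for the carriage. Origin on the bench under the middle hole's line; y along the rail, roughly towards the robot; x across it, roughly to the robot's left; z up. The locking pin travels along x = -30 mm on flat steel hole strips, top at z = 20 mm
- carriage (a joint): position (m) of the aluminium carriage along the base's y axis; 0 at the middle hole, where it starts; end stops at -0.075 and +0.075. Carriage deck 92 x 64 mm, top at z = 44 mm; it slides with about 3 N of friction, up to 10 N while the pin drags on the strip
- plunger (a joint): lift (m) of the spring plunger (knob and locking pin in one): 0 = pin fully home in a hole, about 0.0075 = pin tip riding on the strip between holes, 0.013 = fully pulled. The spring presses it down with 6 N at 0 and 10 N at full pull, so it snaps down by itself over a hole when the knob is free to drop
- knob_grip (a point): middle of the black plunger knob, on its axis, 86 mm above the bench with the pin home: the knob reaches from 68 to 99 mm, 21 mm in diameter here, with a 26 mm lip round its top 9 mm. It stands on the robot's right of the carriage, above the pin, 52 mm from the lock cylinder; below it is a 17 mm sleeve, top at 63 mm. It moves with carriage and plunger
- locking_pin: the 6 mm locking pin with round end under the knob, out of sight below the deck; origin at its tip, z up. It touches nothing but the hole strips. Holes are 8 mm long along the rail; a force over 25 N on the pin counts as forcing it
- nest (a point): floor of the nest in the carriage deck that holds the lock cylinder, 44 mm above the bench, 52 mm from the knob's axis, square to the rail
- cylinder_mid (a point): middle (20 mm up) of the loose brass lock cylinder, 43 x 24 x 40 mm, 70 g, that stands with its keel in the nest, 64 mm above the bench, its barrel along the rail
- punch_tip (a point): lower end of the punch on the stamping post (tall, 119 mm, arm over the nest's line); tip 97 mm up, the cylinder passes below. Station 50-60 mm from the middle hole, on either side. Its strip is set for the spot to be stamped: with the pin home the nest's centre stands 4 to 8 mm along the rail to one side or the other of this point; which side and how far is not known
- stub_top (a point): top of the low post of the other, unused station (55 mm high, no arm), beside the rail on the other side of the middle; it has a hole of its own in which the carriage must not be left
- face_plate: brass trim plate, 80 x 36 x 9 mm, loose bystander; origin at its underside
- spare_cylinder: lock cylinder 43 x 24 x 40 mm standing on the bench, loose bystander; origin at its underside
- pliers: pliers with red grips, 173 x 53 x 13 mm, loose bystander; origin at its underside
- padlock: steel padlock, 77 x 50 x 21 mm, lying flat, loose bystander; origin at its underside

How it is judged:
By the outcome, as a careful person would: the job done as asked, in the order asked, and still so for the second after the job is handed in, with the robot touching nothing.
It also fails if it takes over 42 s, if anything falls off the work surface, if the arm or the gripper's body presses on something with over 40 N, if the wrist force passes 120 N, or if a joint passes its speed limit or range.

## Working session

There is one attempt and no reset: what is moved stays moved. The work goes in short steps, Python scripts to look and compute and a tool call to move; the robot and the scene stay as the last step left them, time stands still between calls to the robot, and variables do not carry over. Pictures are saved under pics/ and viewed, at most 10 in all, crops included, and the job is handed in when it is done.

Besides the shell and the picture viewer there is one more tool, called in YAML: its name, and indented under it one key for each argument. play_rows: Moves the arm, as the interface text tells. Shift numbers are shares of 50 mm and turn numbers shares of 8 degrees, none past 1 either way. Its arguments: {"type":"object","properties":{"moves":{"type":"array"},"fingers":{"type":"number"}},"required":["moves"]}

```bash
mkdir -p pics
cat > h.py <<'E'
import numpy as np, cv2
from station import *
from scipy.spatial.transform import Rotation as R
def cam(n):
    c=calibration(n); K=np.array(c["intrinsics"]);D=np.array(c["D"],float)
    o=np.array(c["origin"]); q=np.array(c["orientation"],float)
    M=q if q.shape==(3,3) else R.from_rotvec(q).as_matrix() if q.size==3 else None
    return K,D,o,M
def ray(n,uv):
    K,D,o,M=cam(n); p=cv2.undistortPoints(np.array([[uv]],float),K,D)[0,0]
    d=M@np.array([p[0],p[1],1]); return o,d/np.linalg.norm(d)
def atz(n,uv,z):
    o,d=ray(n,uv); return o+d*(z-o[2])/d[2]
def tri(a,b):
    A=np.zeros((3,3));B=np.zeros(3)
    for o,d in (a,b):
        P=np.eye(3)-np.outer(d,d);A+=P;B+=P@o
    return np.linalg.solve(A,B)
def proj(n,X):
    K,D,o,M=cam(n); return cv2.projectPoints(((np.atleast_2d(X)-o)@M),np.zeros(3),np.zeros(3),K,D)[0][:,0]
def snap(n,f):
    im=get_image(n); cv2.imwrite("pics/"+f,im[:,:,::-1]); return im
E
python3 - <<'E'
from h import *
np.set_printoptions(precision=4,suppress=True)
print(get_obs()); print(calibration("scene"))
Z=dict(knob_grip=.086,nest=.044,cylinder_mid=.064,punch_tip=.097,stub_top=.055,index_base=0)
for n in("scene","side","wrist"):
    snap(n,n+"0.png")
    for k,z in Z.items():
        for m in mark_of(n,k)[:2]: print(n,k,round(m["score"],2),np.round(m["uv"],1),atz(n,m["uv"],z))
E
```

```text
{'time': 0.0, 'qpos': array([-0.1505,  0.2074,  1.543 , -0.    ,  1.3935, -0.1505]), 'dq': array([-0.0003,  0.0009,  0.0006, -0.0007, -0.0016, -0.0012]), 'joint_efforts': array([  0.0004, -38.3034, -29.1595,  -0.0002,   0.0106,   0.0001]), 'eef_pos': array([0.5746, 0.    , 0.4035]), 'ee_rot': array([-2.2201, -2.2201,  0.0022]), 'wrist_force': array([-0.6921, -0.1601, -0.1478]), 'ft_torque': array([-0.0006,  0.0152, -0.0569]), 'gripper_force': 0.0, 'grip_width': 0.08547141047496551}
{'intrinsics': array([[366.7598,   0.    , 317.1437],
       [  0.    , 366.7598, 196.3817],
       [  0.    ,   0.    ,   1.    ]]), 'D': array([-0.018,  0.   ,  0.   ,  0.   ,  0.   ]), 'origin': array([ 0.1447, -0.8364,  0.5151]), 'orientation': array([-2.0544,  0.5148, -0.3145])}
scene knob_grip 0.74 [266.5 188.6] [ 0.41   -0.1109  0.086 ]
scene knob_grip 0.64 [334.5 205.7] [ 0.5147 -0.2517  0.086 ]
scene nest 0.59 [320.  213.1] [ 0.5035 -0.2072  0.044 ]
scene cylinder_mid 0.59 [324.3 233. ] [ 0.4596 -0.3042  0.064 ]
scene cylinder_mid 0.45 [318.8 208.5] [ 0.4953 -0.2157  0.064 ]
scene punch_tip 0.79 [
[... 235 characters left out ...]
0.54 [342.4 208.4] [ 0.5043 -0.2603  0.086 ]
side nest 0.61 [316.8 220.2] [ 0.4991 -0.1966  0.044 ]
side nest 0.46 [388.3 260.1] [ 0.3864 -0.3908  0.044 ]
side cylinder_mid 0.53 [321.  214.8] [ 0.4964 -0.2083  0.064 ]
side cylinder_mid 0.23 [230.3 232. ] [ 0.3753 -0.019   0.064 ]
side stub_top 0.41 [300.2 225.6] [ 0.4519 -0.1675  0.055 ]
side stub_top 0.2 [384.6 260.1] [ 0.3709 -0.384   0.055 ]
side index_base 0.85 [326.7 237.3] [ 0.4929 -0.2236  0.    ]
wrist nest 0.74 [264.7 321.6] [ 0.5063 -0.2021  0.044 ]
wrist cylinder_mid 0.78 [261.8 332.7] [ 0.5059 -0.2018  0.064 ]
wrist punch_tip 0.9 [308.4 349.4] [ 0.5646 -0.1951  0.097 ]
wrist index_base 0.84 [275.6 311.5] [ 0.5138 -0.2218  0.    ]
```

Run:
```python
import cv2
a=cv2.imread("pics/scene0.png")[130:290,200:440]
cv2.imwrite("pics/sc.png",cv2.resize(a,(780,520),interpolation=2))
```

```text
(no output)
```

View pics/sc.png

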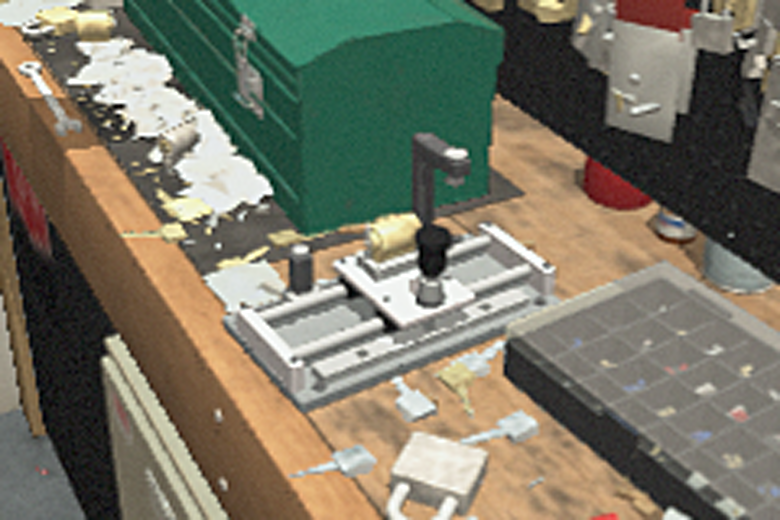

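View pics/wrist0.png

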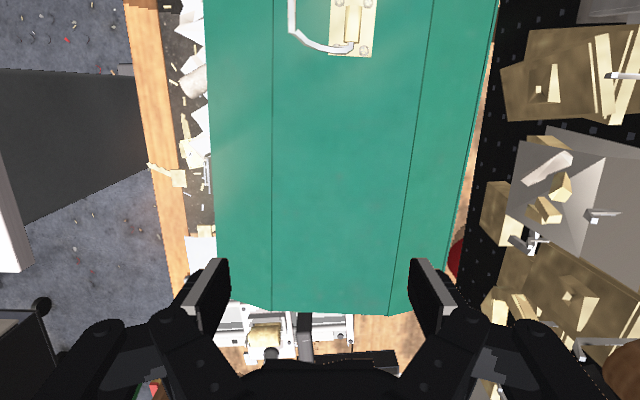

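Run:
```python
from h import *
np.set_printoptions(precision=4,suppress=True)
f=lambda x,y:(200+x*240/780,130+y*160/520)
c=f(305,232);print("corner",c,atz("scene",c,0))
b=atz("scene",c,0)
for h in(.1,.14,.18,.22,.26,.3):print(h,proj("scene",b+[0,0,h])[0])
print("target top",f(300,65), "right bottom",atz("scene",f(488,190),0), "gray/back base corner",atz("scene",f(480,230),.03))
o=get_obs();M=R.from_rotvec(o["ee_rot"]).as_matrix()
k,d,oo,Mc=cam("wrist");print("cam in tool",M.T@(oo-o["eef_pos"]),"\n",M.T@Mc,k[0,0])
print("knob tri",tri(ray("scene",(334.5,205.7)),ray("side",(342.4,208.4))))
print("cyl tri",tri(ray("scene",(318.8,208.5)),ray("side",(321,214.8))))
```

```text
corner (293.8461538461538, 201.3846153846154) [ 0.5023 -0.0652  0.    ]
0.1 [293.1672 168.0693]
0.14 [292.8769 153.7229]
0.18 [292.5752 138.7385]
0.22 [292.2612 123.0754]
0.26 [291.9345 106.6899]
0.3 [291.5942  89.5347]
target top (292.3076923076923, 150.0) right bottom [ 0.6776 -0.0745  0.    ] gray/back base corner [ 0.6054 -0.1704  0.03  ]
cam in tool [0.0821 0.001  0.0307] 
 [[ 0.0008 -0.9463 -0.3232]
 [ 1.      0.0007  0.0005]
 [-0.0003 -0.3232  0.9463]] 313.81613713384814
knob tri [ 0.5093 -0.2585  0.087 ]
cyl tri [ 0.5003 -0.2075  0.0596]
```

View pics/side0.png

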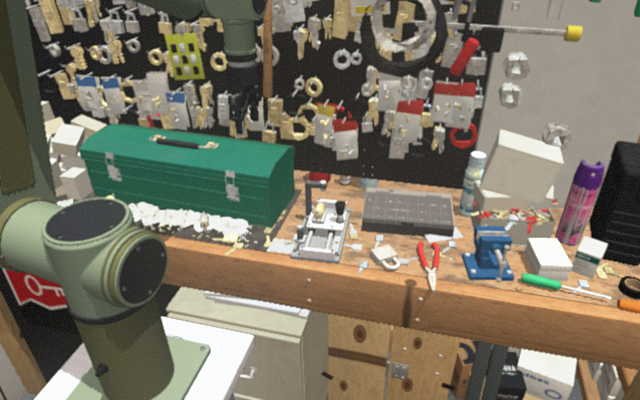

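play_rows:
  moves:
    - [-0.86,-0.22,0.16,0]
    - [-0.86,-0.22,0.16,0]
    - [-0.86,-0.22,0.16,0]
    - [-0.86,-0.22,0.16,0]
    - [-0.86,-0.22,0.16,0]
    - [-0.86,-0.2,0.2,0]
    - [0,0,0,0]
    - [0,0,0,0]

```text
time: 1.85
eef_pos: [0.5095, -0.2589, 0.3543]
ee_rot: [-2.223, -2.218, -0.001]
wrist_force: [-0.0, 0.7, 0.8]
grip_width: 0.0854
gripper_force: 0.0
```

Run:
```python
from h import *
np.set_printoptions(precision=4,suppress=True)
o=get_obs();print(o["time"],o["eef_pos"],o["wrist_force"])
snap("wrist","w1.png")
Z=dict(knob_grip=.086,nest=.044,cylinder_mid=.064,punch_tip=.097,stub_top=.055,index_base=0)
for k,z in Z.items():
  for m in mark_of("wrist",k)[:2]: print(k,round(m["score"],2),np.round(m["uv"],1),atz("wrist",m["uv"],z))
print(search_frame("wrist","index_base")[:1],search_frame("wrist","knob_grip")[:1])
```

```text
1.85 [ 0.5095 -0.2589  0.3543] [-0.0135  0.6527  0.7684]
knob_grip 0.78 [319.1 192.5] [ 0.5117 -0.2532  0.086 ]
nest 0.73 [312.1 121.7] [ 0.5058 -0.2016  0.044 ]
nest 0.64 [257.3 275. ] [ 0.4483 -0.3567  0.044 ]
cylinder_mid 0.8 [312.9 120.3] [ 0.5069 -0.1984  0.064 ]
punch_tip 0.66 [394.2 120.4] [ 0.5652 -0.1952  0.097 ]
stub_top 0.55 [246.7  77.4] [ 0.4534 -0.1654  0.055 ]
stub_top 0.28 [313.6 120.7] [ 0.5073 -0.1997  0.055 ]
index_base 0.7 [318.5 139.1] [ 0.5114 -0.2234  0.    ]
index_base 0.35 [247.1  76.2] [ 0.4419 -0.1626  0.    ]
[{'rect': [188.8, 50.3, 445.2, 212.6], 'score': 0.58}] [{'rect': [216.9, 320.6, 329.6, 358.7], 'score': 0.72}]
```

View pics/w1.png

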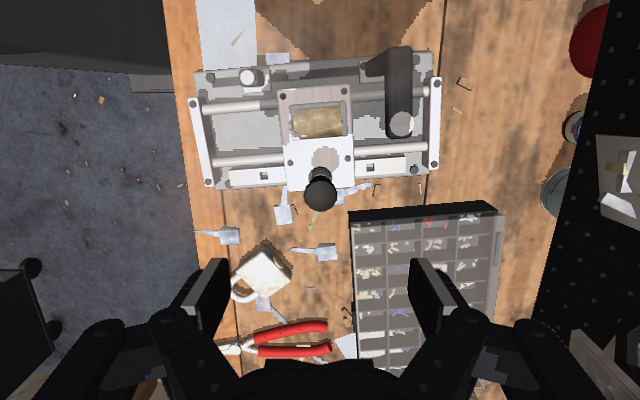

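Run:
```python
import cv2
a=cv2.imread("pics/w1.png")[90:220,190:450]
cv2.imwrite("pics/w1c.png",cv2.resize(a,(780,390),interpolation=2))
from h import *
np.set_printoptions(precision=4,suppress=True)
p=[(264,176),(369,167),(207,108),(430,97)]
for q,z in zip(p,(.02,.02,.03,.03)):print(q,atz("wrist",q,z))
```

```text
(264, 176) [ 0.4566 -0.2576  0.02  ]
(369, 167) [ 0.5615 -0.2482  0.02  ]
(207, 108) [ 0.4098 -0.191   0.03  ]
(430, 97) [ 0.6115 -0.181   0.03  ]
```

View pics/w1c.png

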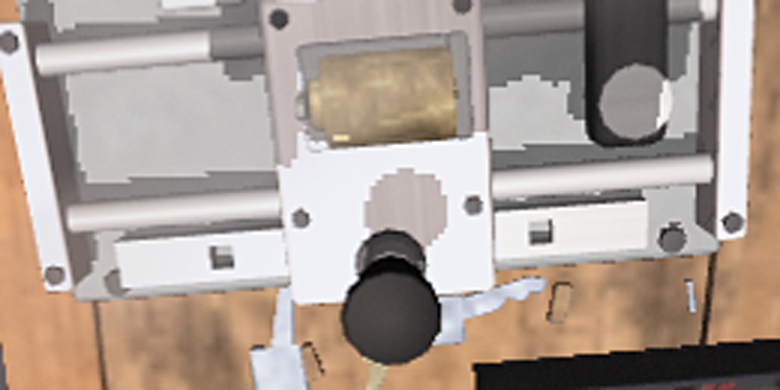

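play_rows:
  moves:
    - [0.12,0.02,0,-0.6]
    - [0,0,0.4,0]
    - [0,0,0.5,0]
    - [0,0,0.5,0]
    - [0,0,0.4,0]
    - [0,0,0.3,0]
    - [0,0,0.2,0]
    - [0,0,0,0]
  fingers: 0.6

```text
time: 3.1
eef_pos: [0.5106, -0.2516, 0.2383]
ee_rot: [-2.124, -2.311, 0.001]
wrist_force: [0.2, -0.4, 0.3]
grip_width: 0.0512
gripper_force: 0.0
```

Run:
```python
from h import *
np.set_printoptions(precision=4,suppress=True)
o=get_obs();print(o["time"],o["eef_pos"],o["ee_rot"],o["wrist_force"],o["grip_width"])
snap("wrist","w2.png")
for k,z in dict(knob_grip=.086,punch_tip=.097,nest=.044).items():
  for m in mark_of("wrist",k)[:2]: print(k,round(m["score"],2),np.round(m["uv"],1),atz("wrist",m["uv"],z))
p=o["eef_pos"].copy();p[2]=.099;print(proj("wrist",p))
```

```text
3.1 [ 0.5106 -0.2516  0.2383] [-2.1245 -2.3107  0.0006] [ 0.2223 -0.4073  0.2733] 0.051212633453239766
knob_grip 0.76 [321.2 286. ] [ 0.514  -0.2561  0.086 ]
punch_tip 0.87 [475.4 186.8] [ 0.5681 -0.2004  0.097 ]
[[313.5082 292.9555]]
```

View pics/w2.png

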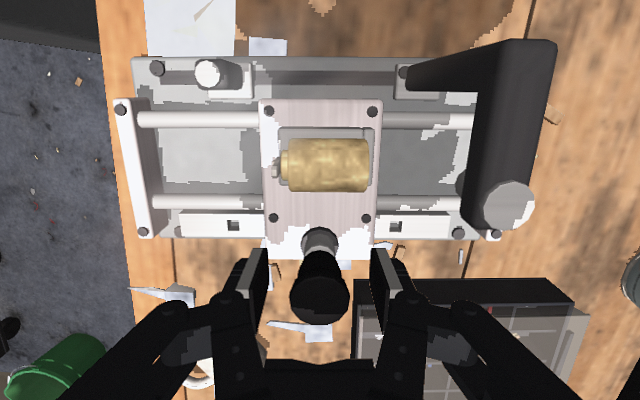

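Run:
```python
from h import *
np.set_printoptions(precision=4,suppress=True)
o=get_obs();M=R.from_rotvec(o["ee_rot"]).as_matrix()
for n,uv,z in [("knobtop",(320,300),.099),("sleeve",(320,240),.063),("holeL",(233.5,226),.02),("holeR",(396,227),.02),("punch",(510,205),.1),("cylL",(281,165),.064),("cylR",(369,165),.064)]:
    print(n,1000*(M.T@(atz("wrist",uv,z)-o["eef_pos"])))
```

```text
knobtop [ -2.4693   1.5036 141.978 ]
sleeve [  7.6556   1.6262 177.9618]
holeL [ -3.7831 -55.562  220.8694]
holeR [ -4.531   52.347  221.0806]
punch [ 40.862   73.5524 141.0472]
cylL [ 47.827  -17.0344 176.8596]
cylR [ 47.8416  24.9032 176.9412]
```

play_rows:
  moves:
    - [-0.07,0.03,0,0]
    - [0,0,0,0]

```text
time: 3.5
eef_pos: [0.5134, -0.256, 0.2407]
ee_rot: [2.125, 2.31, 0.0]
wrist_force: [0.3, 0.5, -0.1]
grip_width: 0.0511
gripper_force: 0.0
```

play_rows:
  moves:
    - [0,0,0,0]
    - [0,0,0,0]
    - [0,0,0,0]
    - [0,0,0,0]
    - [0,0,0,0]
  fingers: 0.1

```text
time: 4.0
eef_pos: [0.5124, -0.2556, 0.2402]
ee_rot: [-2.126, -2.312, 0.002]
wrist_force: [-4.0, -0.1, 5.2]
grip_width: 0.0231
gripper_force: 58.4
```

play_rows:
  moves:
    - [0,0,-0.08,0]
    - [0,0,-0.08,0]
    - [0,0,-0.06,0]
    - [0,0,0,0]

```text
time: 4.4
eef_pos: [0.5123, -0.2554, 0.25]
ee_rot: [-2.125, -2.311, 0.001]
wrist_force: [-0.7, -3.7, -10.0]
grip_width: 0.0231
gripper_force: 59.2
```

play_rows:
  moves:
    - [0,0.06,0,0]
    - [0,0.13,0,0]
    - [0,0.15,0,0]
    - [0,0.15,0,0]
    - [0,0.15,0,0]
    - [0,0.13,0,0]
    - [0,0.09,0,0]
    - [0,0,0,0]

```text
time: 5.2
eef_pos: [0.5554, -0.252, 0.2496]
ee_rot: [-2.125, -2.312, 0.002]
wrist_force: [-1.4, -4.5, -9.9]
grip_width: 0.0233
gripper_force: 59.3
```

play_rows:
  moves:
    - [0,0,0.03,0]
    - [0,0,0.03,0]
    - [0,0,0,0]

```text
time: 5.5
eef_pos: [0.5554, -0.252, 0.2478]
ee_rot: [-2.126, -2.312, 0.001]
wrist_force: [-3.5, -4.5, -5.8]
grip_width: 0.0232
gripper_force: 59.5
```

play_rows:
  moves:
    - [0,0,0,0]
    - [0,0,0,0]
    - [0,0,0,0]
  fingers: 0.36

```text
time: 5.8
eef_pos: [0.5565, -0.2515, 0.2492]
ee_rot: [2.125, 2.311, 0.003]
wrist_force: [0.4, -0.0, -1.4]
grip_width: 0.0309
gripper_force: 0.0
```

play_rows:
  moves:
    - [0,0.03,0,0]
    - [0,0.03,0,0]
    - [0,0.02,0,0]
    - [0,0,0,0]

```text
time: 6.2
eef_pos: [0.5588, -0.2515, 0.2479]
ee_rot: [-2.124, -2.311, 0.004]
wrist_force: [-6.5, 0.5, 5.3]
grip_width: 0.0305
gripper_force: 3.2
```

play_rows:
  moves:
    - [0,0.02,0,0]
    - [0,0.02,0,0]
    - [0,0,0,0]

```text
time: 6.5
eef_pos: [0.5597, -0.2515, 0.2478]
ee_rot: [-2.122, -2.309, 0.007]
wrist_force: [-10.6, -1.4, 7.7]
grip_width: 0.0306
gripper_force: 5.3
```

play_rows:
  moves:
    - [0,0.02,0,0]
    - [0,0.02,0,0]
    - [0,0,0,0]

```text
time: 6.8
eef_pos: [0.5629, -0.2512, 0.2475]
ee_rot: [-2.126, -2.31, 0.001]
wrist_force: [-3.9, 0.3, 1.1]
grip_width: 0.0305
gripper_force: 1.5
```

Run:
```python
from h import *
np.set_printoptions(precision=4,suppress=True)
o=get_obs();print(o["time"],o["eef_pos"],o["ee_rot"],o["wrist_force"],o["ft_torque"],o["grip_width"])
snap("wrist","w3.png")
a=cv2.imread("pics/w3.png")[120:400,130:530]
cv2.imwrite("pics/w3c.png",cv2.resize(a,(800,560),interpolation=2))
```

```text
6.8 [ 0.5629 -0.2512  0.2475] [-2.1256 -2.3105  0.0015] [-3.9158  0.3306  1.1332] [ 0.0253  0.4695 -0.0016] 0.030512834174953565
```

View pics/w3c.png

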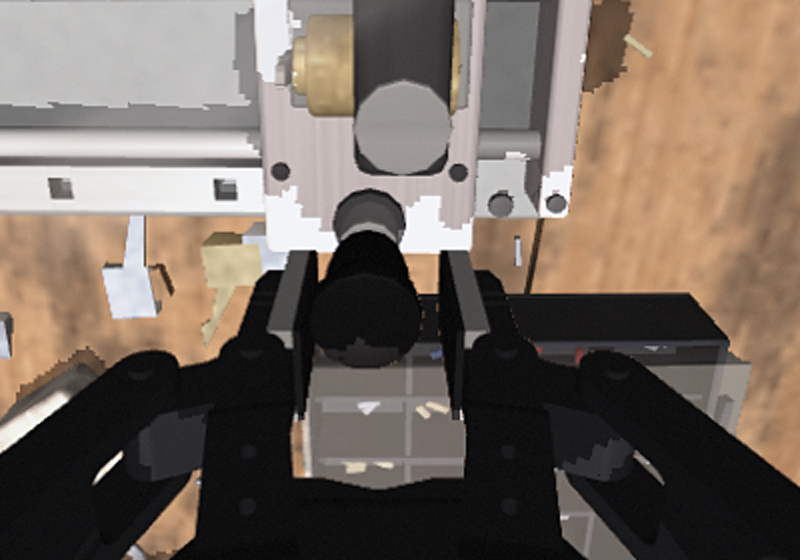

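Run:
```python
from h import *
np.set_printoptions(precision=4,suppress=True)
o=get_obs();M=R.from_rotvec(o["ee_rot"]).as_matrix()
f=lambda x,y:(130+x/2,120+y/2)
for n,uv,z in [("holeL",f(61,188),.02),("holeM",f(225,188),.02),("sleeve",f(368.5,215),.063),("ktop home",f(368,318),.099),("ktop rid",f(368,318),.1065)]:
    print(n,1000*(M.T@(atz("wrist",uv,z)-o["eef_pos"])))
```

```text
holeL [   1.9583 -106.8903  227.6581]
holeM [  2.1    -50.6633 227.592 ]
sleeve [ 11.803   -1.4502 184.5408]
ktop home [  3.5782  -1.1134 148.5347]
ktop rid [  8.5652  -0.9866 141.0379]
```

play_rows:
  moves:
    - [0,0.02,0,0]
    - [0,0.01,0,0]
    - [0,0,0,0]

```text
time: 7.15
eef_pos: [0.5648, -0.2509, 0.2475]
ee_rot: [-2.125, -2.312, 0.002]
wrist_force: [-6.0, -1.2, 2.4]
grip_width: 0.0306
gripper_force: 2.7
```

play_rows:
  moves:
    - [0,0.02,0,0]
    - [0,0,0,0]

```text
time: 7.35
eef_pos: [0.5653, -0.2509, 0.2474]
ee_rot: [-2.124, -2.311, 0.004]
wrist_force: [-6.9, -1.0, 3.3]
grip_width: 0.0309
gripper_force: 3.7
```

Run:
```python
from h import *
np.set_printoptions(precision=4,suppress=True)
o=get_obs();print(o["time"],o["eef_pos"],o["wrist_force"])
snap("wrist","w4.png")
for z in(.086,.0935):
  for m in mark_of("wrist","knob_grip")[:1]: print(m)
a=cv2.imread("pics/w3.png",0)[120:400,130:530];b=cv2.imread("pics/w4.png",0)[120:400,130:530]
cv2.imwrite("pics/w34.png",np.vstack([cv2.resize(x[60:200,70:270],(800,300)[:2] if 0 else (428,300),interpolation=2) for x in(a,b)]))
# template shifts w3->w4
def sh(x,y,w,h):
    t=a[y:y+h,x:x+w];s=b[y-8:y+h+8,max(0,x-12):x+w+12];r=cv2.matchTemplate(s,t,cv2.TM_CCOEFF_NORMED);_,v,_,l=cv2.minMaxLoc(r);return l[0]-(x-max(0,x-12)),l[1]-8,round(v,2)
print("holes",sh(15,80,115,28),"sleeve",sh(160,90,50,34),"deckscrew",sh(130,75,110,22),"knob",sh(150,130,65,55))
```

```text
7.35 [ 0.5653 -0.2509  0.2474] [-6.8805 -1.0105  3.3145]
{'uv': [314.3, 269.5], 'score': 0.8}
{'uv': [314.3, 269.5], 'score': 0.8}
holes (-3, 0, 1.0) sleeve (0, 0, 0.98) deckscrew (-1, 0, 0.65) knob (0, 0, 0.96)
```

View pics/w34.png

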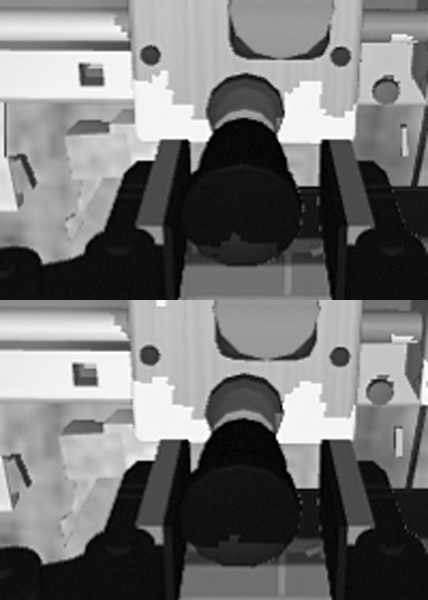

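```bash
python3 - <<'E'
from h import *
from scipy.optimize import brentq
K,D,_,_=cam("wrist")
o=get_obs();M=R.from_rotvec(o["ee_rot"]).as_matrix();_,_,oo,Mc=cam("wrist");ct=M.T@(oo-o["eef_pos"]);Mt=M.T@Mc
# tool-frame rays; z_world = eef_z - ztool
def r(uv):
    p=cv2.undistortPoints(np.array([[uv]],float),K,D)[0,0];return Mt@[p[0],p[1],1]
for n,ez,uv,hole,top in[("w2",.2400,(321.2,286),(233.5,226),(320,300)),("w4",.2474,(314.3,269.5),(239.5,214),(314,279))]:
    d=r(hole);h=ct+d*((ez-.02)-ct[2])/d[2]
    for q in(uv,top):
        d=r(q);k=ct+d*(h[0]-ct[0])/d[0];print(n,"hole",h*1e3,"knob z",1e3*(ez-k[2]),"y",k[1]*1e3)
E
python3 - <<'E'
import cv2,numpy as np
a=cv2.imread("pics/w2.png")[210:350,240:400];b=cv2.imread("pics/w4.png")[200:340,234:394]
g=lambda x:np.clip(255*(cv2.resize(x,(400,350),interpolation=1)/255.)**.45,0,255)
cv2.imwrite("pics/cmp.png",np.hstack([g(a),g(b)]))
E
```

```text
w2 hole [ -3.37235749 -55.29982399 220.        ] knob z 86.6467609766892 y 2.107644856767418
w2 hole [ -3.37235749 -55.29982399 220.        ] knob z 96.8028407786005 y 1.516955091879582
w4 hole [  2.17235689 -52.63403646 227.4       ] knob z 88.95471853423747 y -1.1036091006796176
w4 hole [  2.17235689 -52.63403646 227.4       ] knob z 96.75157494294051 y -1.1347203412813445[ WARN:0@0.036] global loadsave.cpp:1063 imwrite_ Unsupported depth image for selected encoder is fallbacked to CV_8U.
```

View pics/cmp.png

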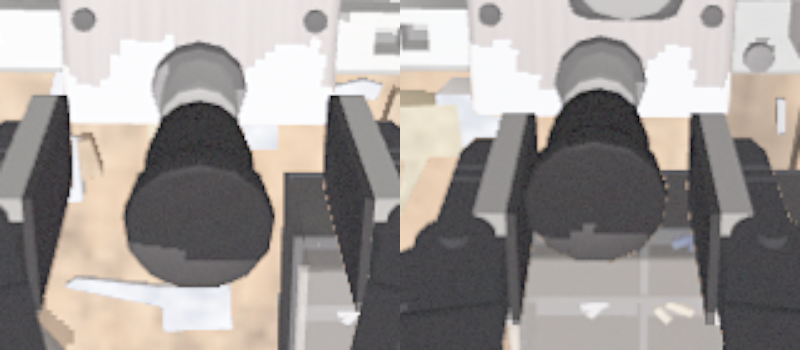

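play_rows:
  moves:
    - [0,-0.04,0,0]
    - [0,-0.04,0,0]
    - [0,0,0,0]
    - [0,0,0,0]
  fingers: 0.55

```text
time: 7.9
eef_pos: [0.5625, -0.2512, 0.2478]
ee_rot: [2.126, 2.312, 0.001]
wrist_force: [0.4, -0.2, 0.6]
grip_width: 0.047
gripper_force: 0.0
```

play_rows:
  moves:
    - [0,0,-0.1,0]
    - [0,0,-0.2,0]
    - [0,0,-0.5,0]
    - [0,0,-0.5,0]
    - [0,0,-0.5,0]
    - [0,0,-0.4,0]
    - [0,0,0,0]
    - [0,0,0,0]

```text
time: 8.7
eef_pos: [0.5622, -0.2512, 0.3584]
ee_rot: [2.125, 2.311, 0.001]
wrist_force: [-0.8, 1.0, -0.7]
grip_width: 0.0468
gripper_force: 0.0
```

Run:
```python
from h import *
np.set_printoptions(precision=4,suppress=True)
o=get_obs();print(o["time"],o["eef_pos"],o["wrist_force"],o["grip_width"])
snap("wrist","w5.png");snap("scene","s5.png");snap("side","d5.png")
for k,z in dict(knob_grip=.086,punch_tip=.097,nest=.044).items():
  for n in("wrist","scene","side"):
    for m in mark_of(n,k)[:2]: print(n,k,round(m["score"],2),np.round(m["uv"],1),atz(n,m["uv"],z))
a=cv2.imread("pics/w5.png")[50:250,190:450];b=cv2.imread("pics/s5.png")[160:250,260:380]
cv2.imwrite("pics/f.png",np.vstack([cv2.resize(a,(380,292),interpolation=2),cv2.resize(b,(380,285),interpolation=2)]))
```

```text
8.7 [ 0.5622 -0.2512  0.3584] [-0.8069  0.9619 -0.6975] 0.04675427191691568
wrist knob_grip 0.91 [317.8 194.5] [ 0.5609 -0.2485  0.086 ]
side knob_grip 0.63 [298.6 224.5] [ 0.4135 -0.176   0.086 ]
side knob_grip 0.57 [343.7 198. ] [ 0.5519 -0.2533  0.086 ]
wrist punch_tip 0.77 [325.6 129.4] [ 0.5627 -0.1958  0.097 ]
scene punch_tip 0.67 [339.4 186.4] [ 0.56   -0.1979  0.097 ]
scene nest 0.87 [338.  209.3] [ 0.55   -0.2124  0.044 ]
side nest 0.65 [320.6 208.4] [ 0.5537 -0.1924  0.044 ]
```

View pics/f.png

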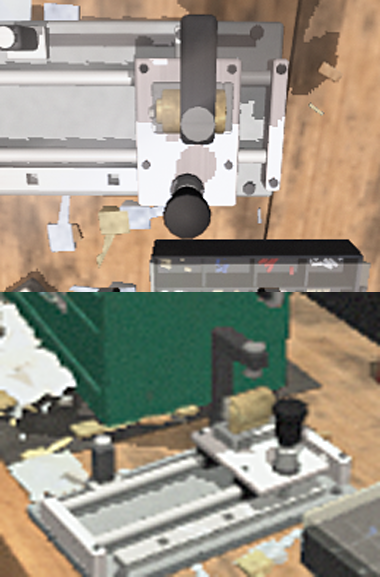

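Run:
```python
from h import *
t=np.array([np.cos(.082),np.sin(.082),0]);k0=np.array([.5117,-.2555,0])
for n,f0,f1 in(("scene","scene0.png","s5.png"),("side","side0.png","d5.png")):
    a=cv2.imread("pics/"+f0,0);b=cv2.imread("pics/"+f1,0)
    for z0,z1 in((.084,.102),(.0445,.062)):
        P=np.array([k0+[s*.013,q*.013,z] for s in(-1,1) for q in(-1,1) for z in(z0,z1)])
        p=proj(n,P);x0,y0=np.floor(p.min(0)).astype(int);x1,y1=np.ceil(p.max(0)).astype(int)
        T=a[y0:y1,x0:x1];m=k0+[0,0,(z0+z1)/2]
        e0,e1=proj(n,np.array([m,m+.050*t]));e2=proj(n,m+.05*t+[0,0,.0075])[0]
        ex=e1-e0;X=int(round(x0+ex[0]));Y=int(round(y0+ex[1]));w=7;S=b[Y-w:Y+T.shape[0]+w,X-w:X+T.shape[1]+w]
        S4=cv2.resize(S,None,fx=4,fy=4,interpolation=2);best=max(((cv2.minMaxLoc(cv2.matchTemplate(S4,cv2.resize(T,None,fx=4*s,fy=4*s,interpolation=2),cv2.TM_CCOEFF_NORMED))),s) for s in(1,.97,.94,.91)) if 0 else None
        r=[]
        for s in(1,.96,.92):
            q=cv2.minMaxLoc(cv2.matchTemplate(S4,cv2.resize(T,None,fx=4*s,fy=4*s,interpolation=2),cv2.TM_CCOEFF_NORMED))
            c=np.array(q[3])/4+np.array([X-w,Y-w])+np.array(T.shape[::-1])*s/2-np.array([(x0+x1)/2,(y0+y1)/2])
            r.append((s,round(q[1],2),c.round(1)))
        print(n,z0,"home expects",ex.round(1),"riding",(e2-e0).round(1),r)
```

```text
scene 0.084 home expects [18.  -6.1] riding [18.2 -9. ] [(1, 0.8, array([18., -6.])), (0.96, 0.82, array([17.9, -5.8])), (0.92, 0.82, array([17.8, -5.9]))]
scene 0.0445 home expects [17.6 -6.4] riding [17.8 -9.2] [(1, 0.92, array([18. , -6.8])), (0.96, 0.93, array([17.9, -6.6])), (0.92, 0.91, array([17.8, -6.4]))]
side 0.084 home expects [  2.6 -10.5] riding [  2.7 -13.1] [(1, 0.93, array([  3. , -10.8])), (0.96, 0.94, array([  2.7, -10.8])), (0.92, 0.95, array([  2.7, -11.1]))]
side 0.0445 home expects [  2.6 -10.8] riding [  2.6 -13.3] [(1, 0.93, array([  3. , -11.2])), (0.96, 0.94, array([  2.7, -11. ])), (0.92, 0.94, array([  2.7, -10.8]))]
```

Both cameras show the knob at its fully home height, about 50 mm along the rail.

```bash
python3 -c "
from station import close_job;print(close_job())"
```

```text
the job is handed in; nothing more can be done
None
```

The carriage is at the stamping station, about 50 mm along the rail. The pin is home in that hole, judged from the knob's height in two cameras, the cylinder is upright in its nest, the gripper is clear, and I handed the job in at about 9 s.

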